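Hang the lift-off door back on the drawer unit

ROBOT

A 7-joint arm with a two-finger parallel gripper is mounted at the origin on the work surface. World frame = base frame: x ahead of the robot, y to its left, z up, the work surface at z = 0. Lengths are in m, angles in degrees, forces in N, time in s.
With the tool pointing down it reaches from about 0.425 to 0.925 m from the base axis. Payload 6.8 kg.
Tool frame: the origin (TCP) lies between the finger pads; the fingertips stand 17 mm ahead of it and the grasp point (between the pads) lies 2 mm behind it; z points along the fingers, y is the direction in which the jaws open and shut (so a half turn about z gives the same grasp; the last joint's range is limited). The gripper opens to 85 mm and grips with 20 to 120 N. Pads are 22 mm wide; open, the fingers measure 114 mm over their backs; the gripper's body (76 mm by 85 mm) begins 54 mm behind the grasp point. The pads swing forward as they close: fully open they stand 13 mm farther back than shut.
Start: joints at [70.525, 27.33, 1.283, 89.118, -0.659, 63.558, -4.761], TCP at [0.155, -0.657, 0.248] pointing down, gripper open.
Joint ranges: [-169.35, 169.35], [-19.33, 120.38], [-80.79, 83.38], [13.8, 139.57], [-78.32, 258.32], [9.67, 109.79], [-169.56, 169.56]. Speed limits (degrees/s): [136.94, 136.94, 180, 180, 180, 180, 180].

INTERFACE

Orientations are given as [roll, pitch, yaw] about the fixed x, y, z axes, in that order (R = Rz(yaw) Ry(pitch) Rx(roll)).
In Python, from cell import arm, cams, models gives the robot as it stands.
- The arm moves only by the tool send_rows, never from a script. Its argument "increments" is a list of rows, each an object of numbers: "x", "y", "z": the shift along the tool's x, y, z as a fraction of full scale; "wx", "wy", "wz": the turn, a rotation vector about the tool's x, y, z as a fraction of full scale. In form: [{"x": .., "y": .., "z": .., "wx": .., "wy": .., "wz": ..}, ...]. A call has 1 to 5 rows; each row is the pose to reach, as a shift and turn from the pose commanded when the call began, along the tool's axes at that moment; what a row does not reach only later rows make up. Full scale, the value 1, is 300 mm for a shift and 90 degrees for a turn. A row lasts 1/8 s, in which the tool goes at most 62.5 mm and 10.7 degrees, less where a joint would pass 70% of its speed; a pose out of reach is approached as far as the arm can. A call with a number of a shift or a turn outside -1 to 1 is refused whole. A call with a gripper value outside its range is refused whole. "jaw" is the opening, from -1 (shut) to 1 (fully open), set as the call begins (left out, the last holds). The fingers move at their own pace and stop on an object; "grip_force" is the grip in N (left out, the last holds). Time passes only in rows, so rows that repeat a pose let the fingers close. It gives the time, the measured TCP pose, the force and the opening at its end, in the units of the state.
- arm.sense(): the state, without advancing time (a new reading comes with each control period).
- cams.snapshot(name): name is "side" or "top"; returns a dict with "image" (400x640x3 uint8, red, green, blue), "camera_matrix" (3x3 intrinsics, pixels), "extrinsics" (4x4, takes a point from camera to world coordinates). Camera axes: x right, y down, z forward; pixel columns grow to the right and rows downward; lengths in m; the calibration is good to about 2 mm. A picture is of the moment at which its call begins. There is no depth.
- arm.close_job(): hands the job in, once; it reports no verdict.
Trained networks look in a picture, given as the dict that the camera call returned (one of the last four; its "shot" number tells which), for a name from the list of things; names that differ only in an ending like _2 or _b are one class to them, and where a whole thing is asked for, a point or a joint stands for the part that bears it (a point fixed in the world has none). Each returns a list of dicts, best first, with "p" (0 to 1); they miss things now and then, are a little off and sometimes report something else, mostly with a low value. They report only what shows in the picture. A call takes as long as a camera call.
- models.masks_of(label, picture): "pixels" (400x640 bool, what is visible of it).
- models.place_of(label, picture): "xyz" ([x, y, z] in m, in world coordinates, good to about 4 mm: a listed point, or the origin of a listed thing).
The state is a dict: "time": time; "joints": joint angles; "dq": joint speeds; "tau": joint torques, N m; "position": TCP position; "orientation": TCP orientation; "wrist_force": force on the tool from outside, world axes, zero at the start; "torque": the same for the moment, N m; "opening": finger opening in m.
Only numpy, scipy, OpenCV 4.12 (cv2) and the standard library are available. Lean on these libraries where they do the work, as an engineer would, in place of code of your own. Each camera call takes 0.05 s, during which the arm holds its last target.

TASK

First push the top drawer of the clear drawer unit fully home. Then take the loose door out of the slotted stand, lower it so both of its hinge sockets go fully down onto the unit's two upright pins, and swing it shut against its stop. Leave the vial, the loupe and the clamp as they are.

Things in the scene. Friction and masses are not known exactly. Their poses are not given: they have to be found in the camera images.
- unit: Fixed clear plastic drawer unit with grey front posts and four drawers, 130 (x) x 150 (y) x 128 mm high. Origin at the centre of its underside. Front face at x = -65 mm, looking along its -x; z up. Two brackets with upright hinge pins stick out at the -y front corner (pin axis x = -77, y = -80 mm). At the other corner a stop bar (y = 67 to 75) projects to x = -74 mm; the door shuts on it.
- pintle_lower (a point): Foot of the lower upright hinge pin, on the top of its bracket, 24 mm above the table. The pin is 6 mm in diameter and 15 mm tall, the top 5 mm tapering to 2 mm. Axes as the unit's. The bracket is 6 mm thick and reaches 8 mm beyond the hinge axis to the front and sides.
- pintle_upper (a point): Foot of the upper hinge pin, same shape, straight above the lower one, 94 mm above the table. The lower socket must fit in below the upper bracket (underside 88 mm above the table), so bring the door in from the front, raised 15 to 45 mm above its final height, then lower it.
- latch_point (a point): Point fixed to the unit where point door_edge lies when the door is hung and shut (unit frame: -77, 68, 69 mm).
- top_drawer (a joint): How far the top drawer is pulled out, in m: 0 is home, against its end stop; it slides out along the unit's -x and sticks out 20 to 45 mm at the start. Friction about 1.5 N; it stays where it is left. While open it is in the way of the door.
- drawer_front (a point): Middle of the front face of the top drawer (moves with it), 105 mm above the table. The front is 136 wide and 26 mm tall (94.5 to 120.5 mm above the table); a finger lip 40 mm wide stands 3.5 mm out of it near the top.
- stand: Fixed grey plastic painting stand, foot 100 (x) x 80 x 10 mm, with two rails 24 mm tall (up to 34 mm above the table) and 10 mm thick forming a slot 10 mm wide along its x. Origin at the centre of its underside. At the start the door stands upright in the slot, on the foot, 10 mm above the table.
- door_centre (a point): Centre of the loose lift-off door (about 160 g): flat leaf 136 (x) x 8 (y) x 106 (z) mm, an opaque grey frame with a clear pane; the solid top bar is 36 mm tall. Axes are the door's: x along the leaf away from the hinge side, y across its thickness, z up. The top edge is 53 mm above this point.
- socket_lower (a point): Centre of the lower mouth of the lower socket tube: an aluminium tube along z, 16 mm long, 18 mm outside and 9 mm inside diameter, open at both ends, beside the leaf's hinge edge. In the door's axes it lies at (-80, 0, -45) mm from the door's centre. Hung, it sits at point pintle_lower.
- socket_upper (a point): The same for the upper socket tube, 70 mm above the lower, at (-80, 0, +25) mm from the door's centre. Hung, it sits at point pintle_upper. The door is free to swing on the pins with 1.5 mm of play and stays where it is left.
- door_edge (a point): Middle of the door's free edge, at (68, 0, 0) mm from the door's centre.
- vial: Bystander: cork-topped glass vial, 26 mm diameter, 64 mm tall. Origin at the centre of its underside.
- loupe: Bystander: stubby aluminium magnifier loupe on a base, 44 mm diameter, 45 mm tall. Origin at the centre of its underside.
- clamp: Bystander: spring-loaded steel clamp lying flat, about 105 x 50 x 20 mm. Origin on its underside at the pivot.
- door: The same door, same axes; origin at the middle of the leaf's underside (16 mm above the table when hung). To hang it open, point its x out of the unit's front (along the unit's -x); it then shuts by turning on the pins by a quarter turn, clockwise seen from above, until its x is along the unit's +y.

How it is judged (in metres and radians):
On the way, in this order (a step that is already met when the one before it is completed fails the run):
1. the top drawer is home (within 4 mm) (value of joint top_drawer below 0.004 m), for 0.2 s.
2. the door hangs on both pins: each socket within 4 mm of its pin's axis and down to within 5 mm of its bracket, the drawer still home (horizontal distance between socket_lower and pintle_lower below 0.004 m and z of socket_lower in the frame of pintle_lower between -0.004 and 0.005 m and horizontal distance between socket_upper and pintle_upper below 0.004 m and z of socket_upper in the frame of pintle_upper between -0.004 and 0.005 m and value of joint top_drawer below 0.004 m), for 0.2 s.
At the end, for the whole second after the job is handed in: The top drawer is home within 4 mm; both door sockets are within 4 mm of their pins' axes and down to within 5 mm of their brackets; the door's free edge is within 12 mm (horizontally) of its shut position against the stop; the door is at rest (all of step 2 and horizontal distance between door_edge and latch_point below 0.012 m and linear speed of door below 0.02 m/s); the robot touches nothing.
It fails at once if vial is moved more than 30 mm or tipped over (distance of vial from where it was at the start of the episode above 0.03 m or angle between vial's own z axis and vertical above 0.5 rad).
It fails at once if loupe is moved more than 30 mm or tipped over (distance of loupe from where it was at the start of the episode above 0.03 m or angle between loupe's own z axis and vertical above 0.5 rad).
It fails at once if clamp is moved more than 30 mm or tipped over (distance of clamp from where it was at the start of the episode above 0.03 m or angle between clamp's own z axis and vertical above 0.5 rad).
It also fails if it takes over 72 s, if anything falls off the work surface, if the arm or the gripper's body presses on something with over 40 N, if the wrist force passes 120 N, or if a joint passes its speed limit or range.

## Working session

There is one attempt and no reset: what is moved stays moved. The work goes in short steps, Python scripts to look and compute and a tool call to move; the robot and the scene stay as the last step left them, time stands still between calls to the robot, and variables do not carry over. Pictures are saved under pics/ and viewed, and the job is handed in when it is done.

Besides the shell and the picture viewer there is one more tool, called after "Call:" in YAML: its name, and indented under it one key for each argument. send_rows: Moves the arm, as the interface text tells. Its arguments: {"type":"object","properties":{"increments":{"type":"array","items":{"type":"object","properties":{"x":{"type":"number","minimum":-1,"maximum":1},"y":{"type":"number","minimum":-1,"maximum":1},"z":{"type":"number","minimum":-1,"maximum":1},"wx":{"type":"number","minimum":-1,"maximum":1},"wy":{"type":"number","minimum":-1,"maximum":1},"wz":{"type":"number","minimum":-1,"maximum":1}}}},"jaw":{"type":"number"},"grip_force":{"type":"number"}},"required":["increments"]}

```bash
mkdir -p pics; ls
cat > h.py <<'E'
import numpy as np, cv2
from cell import arm,cams,models
def save(n,s): cv2.imwrite(f'pics/{n}.png',cv2.cvtColor(s['image'],cv2.COLOR_RGB2BGR))
def proj(s,p):
    T=np.linalg.inv(s['extrinsics']); p=np.atleast_2d(p); c=p@T[:3,:3].T+T[:3,3]
    u=c@s['camera_matrix'].T; return u[:,:2]/u[:,2:]
def ray(s,uv,z):
    d=s['extrinsics'][:3,:3]@np.linalg.inv(s['camera_matrix'])@np.array([uv[0],uv[1],1.])
    o=s['extrinsics'][:3,3]; return o+d*(z-o[2])/d[2]
E
python3 - <<'E'
from h import *
np.set_printoptions(precision=4,suppress=True)
print(arm.sense())
for n in('side','top'):
    s=cams.snapshot(n); save(n+'0',s); print(n,s['extrinsics'],s['camera_matrix'])
    for l in ['unit','pintle_lower','pintle_upper','latch_point','drawer_front','top_drawer','stand','door_centre','socket_lower','socket_upper','door_edge','door','vial','loupe','clamp']:
        try: print(l,[(np.round(r['xyz'],4),round(r['p'],2)) for r in models.place_of(l,s)[:2]])
        except Exception as e: print(l,e)
E
```

```text
pics
{'time': 0.0, 'joints': array([70.5252, 27.3754,  1.28  , 89.1795, -0.6585, 63.5591, -4.7614]), 'dq': array([-0.0541, -0.0498,  0.0367,  0.1247,  0.0105,  0.0797,  0.0776]), 'tau': array([  0.0002, -59.6462,   1.6081, -28.1198,   0.0125,   0.0095,
        -0.    ]), 'position': array([ 0.1549, -0.6564,  0.2473]), 'orientation': array([-179.8936,    0.0083,   13.2825]), 'wrist_force': array([-0.7608, -1.0093, -0.3625]), 'torque': array([-0.0138, -0.035 ,  0.0018]), 'opening': 0.08557117914191142}
side [[ 0.9829 -0.1151  0.1436  0.4518]
 [-0.1839 -0.588   0.7877 -0.5682]
 [-0.0062 -0.8006 -0.5991  0.5549]
 [ 0.      0.      0.      1.    ]] [[388.0037   0.     318.3613]
 [  0.     388.0037 199.0119]
 [  0.       0.       1.    ]]
unit [(array([ 0.6161, -0.2015,  0.0029]), 0.59)]
pintle_lower [(array([ 0.532 , -0.1207,  0.0259]), 0.79)]
pintle_upper [(array([ 0.5344, -0.1224,  0.0944]), 0.94)]
latch_point []
drawer_front [(array([ 0.6161, -0.1053,  0.1097]), 0.88), (array([0.5504, 0.1209, 0.0167]), 0.28)]
top_drawer it knows: clamp, door, door_centre, door_edge, drawer_front, latch
[... 1206 characters left out ...]
tle_lower, pintle_upper, socket_lower, socket_upper, stand, unit, vial
stand [(array([0.5747, 0.2074, 0.0002]), 0.83)]
door_centre [(array([0.5767, 0.2001, 0.0606]), 0.56)]
socket_lower [(array([0.5512, 0.1229, 0.0211]), 0.72), (array([ 0.6782, -0.1235,  0.0657]), 0.2)]
socket_upper [(array([0.5512, 0.1232, 0.0872]), 0.88)]
door_edge [(array([0.5942, 0.2618, 0.0654]), 0.84), (array([ 0.6151, -0.2017, -0.0001]), 0.73)]
door [(array([0.552 , 0.1223, 0.0217]), 0.7), (array([0.5769, 0.1969, 0.0111]), 0.69)]
vial [(array([ 0.391 , -0.1613,  0.0035]), 0.68)]
loupe [(array([0.7175, 0.2835, 0.0025]), 0.7)]
clamp [(array([ 0.7557,  0.1472, -0.0037]), 0.67), (array([ 0.679 , -0.124 ,  0.0649]), 0.66)]
```

View pics/side0.png

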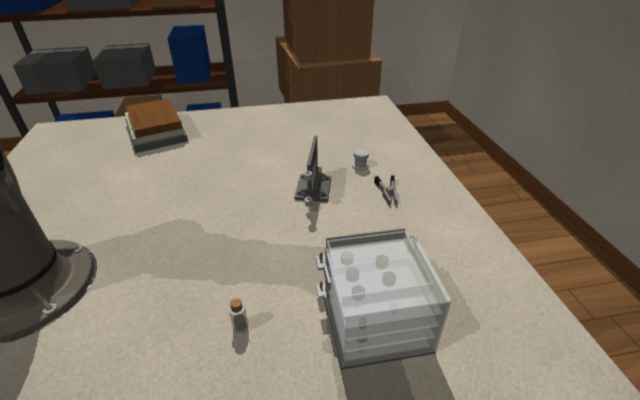

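View pics/top0.png

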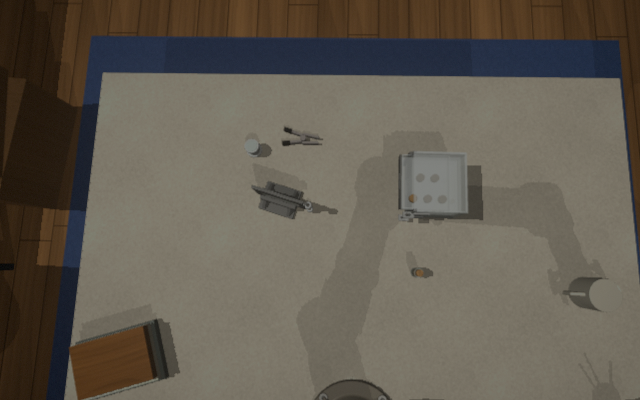

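The side view shows the unit at about (385,300), with its pins at (322,262) and (322,290). The door stands in the stand at about (313,165). The vial is at (238,315), the loupe at (361,158) and the clamp at (388,188). The network positions agree between the two views and put the unit's yaw near -90° and the door's near 72°. Next I'll average a few shots.

```bash
cat >> h.py <<'E'
np.set_printoptions(precision=4,suppress=True)
def avg(labels,n=4,cs=('side','top')):
    out={}
    for c in cs:
        for i in range(n):
            s=cams.snapshot(c)
            for l in labels:
                r=models.place_of(l,s)
                if r and r[0]['p']>.3: out.setdefault((l,c),[]).append(r[0]['xyz'])
    for l in labels:
        for c in cs:
            if (l,c) in out: a=np.array(out[l,c]); print(l,c,len(a),np.median(a,0),a.std(0))
E
python3 - <<'E'
from h import *
avg(['unit','pintle_lower','pintle_upper','latch_point','drawer_front','socket_lower','socket_upper','door_edge','door_centre','stand'])
E
```

```text
unit side 3 [ 0.6129 -0.2002  0.0013] [0.0009 0.0032 0.0004]
unit top 4 [ 0.6138 -0.2011 -0.0016] [0.0007 0.002  0.0008]
pintle_lower side 3 [ 0.533  -0.1224  0.0251] [0.0005 0.0023 0.0003]
pintle_lower top 4 [ 0.5321 -0.1232  0.0233] [0.0008 0.001  0.0009]
pintle_upper side 4 [ 0.5333 -0.1226  0.0943] [0.0013 0.0013 0.0012]
pintle_upper top 4 [ 0.537  -0.1235  0.0902] [0.0017 0.0009 0.0009]
latch_point side 1 [ 0.7175  0.2838 -0.0033] [0. 0. 0.]
latch_point top 4 [ 0.6809 -0.1215  0.0666] [0.001  0.0007 0.0004]
drawer_front side 4 [ 0.6158 -0.1026  0.1046] [0.0008 0.0009 0.001 ]
drawer_front top 4 [ 0.6153 -0.1059  0.1058] [0.0018 0.0011 0.0009]
socket_lower side 4 [0.5514 0.1215 0.0168] [0.0012 0.001  0.0014]
socket_lower top 4 [0.5499 0.1216 0.0214] [0.0006 0.002  0.0011]
socket_upper side 4 [0.5552 0.1228 0.0839] [0.0009 0.0007 0.0013]
socket_upper top 4 [0.5499 0.125  0.0859] [0.0004 0.0004 0.0023]
door_edge side 4 [0.5964 0.265  0.0621] [0.0007 0.0018 0.0007]
door_edge top 4 [0.5949 0.2625 0.0649] [0.0016 0.0004 0.0006]
door_centre side 4 [0.5719 0.198  0.0614] [0.0787 0.1551 0.0262]
door_centre top 3 [0.5763 0.1991 0.0613] [0.0015 0.0008 0.0019]
stand side 4 [0.5731 0.2077 0.0005] [0.0005 0.0019 0.0015]
stand top 4 [ 0.5755  0.2052 -0.0009] [0.0009 0.0005 0.0011]
```

```bash
cat >> h.py <<'E'
from scipy.spatial.transform import Rotation as Ro
def goal(pos,yaw,frm=None):
    st=arm.sense()
    p,o=(st['position'],st['orientation']) if frm is None else frm
    R=Ro.from_euler('xyz',o,degrees=True); T=Ro.from_euler('xyz',[180,0,yaw],degrees=True)
    d=R.inv().apply(np.array(pos)-p)/.3; w=(R.inv()*T).as_rotvec(degrees=True)/90
    print('at',p,o,'F',st['wrist_force'],'op',round(st['opening'],4),'t',st['time'])
    print('row x %.4f y %.4f z %.4f  wx %.4f wy %.4f wz %.4f'%(*d,*w))
E
python3 - <<'E'
from h import *
goal([.614,-.03,.248],90)
E
```

```text
at [ 0.1551 -0.657   0.2483] [179.9979   0.0024  13.2799] F [ 0.3815 -0.3001  0.5778] op 0.0853 t 5.9
row x 1.9689 y -1.6826 z 0.0009  wx 0.0000 wy 0.0000 wz -0.8524
```

Call:
send_rows:
  increments:
    - {"x": 0.79,"y": -0.67,"wz": -0.6}
    - {"x": 0.79,"y": -0.67,"wz": -0.6}
    - {"x": 0.79,"y": -0.67,"wz": -0.6}
    - {"x": 0.79,"y": -0.67,"wz": -0.6}
    - {"x": 0.79,"y": -0.67,"wz": -0.6}
  jaw: -1

```text
validation failed for argument at $.in...
```

```bash
python3 -c "
from h import *
goal([.614,-.03,.22],90)"
```

```text
at [ 0.1551 -0.657   0.2483] [179.9979   0.0024  13.2799] F [ 0.3815 -0.3001  0.5778] op 0.0853 t 5.9
row x 1.9689 y -1.6826 z 0.0942  wx 0.0000 wy 0.0000 wz -0.8524
```

Call:
send_rows:
  increments:
    - {"x": 0.79,"y": -0.67,"z": 0,"wx": 0,"wy": 0,"wz": -0.6}
    - {"x": 0.79,"y": -0.67,"z": 0,"wx": 0,"wy": 0,"wz": -0.6}
    - {"x": 0.79,"y": -0.67,"z": 0,"wx": 0,"wy": 0,"wz": -0.6}
    - {"x": 0.79,"y": -0.67,"z": 0,"wx": 0,"wy": 0,"wz": -0.6}
    - {"x": 0.79,"y": -0.67,"z": 0,"wx": 0,"wy": 0,"wz": -0.6}
  jaw: -1

```text
time: 6.52
position: [0.3407, -0.4052, 0.2487]
orientation: [179.9, 0.0, 67.4]
wrist_force: [0.2, -0.2, 0.2]
opening: 0.0
```

```bash
python3 -c "
from h import *
goal([.614,-.03,.22],90)"
```

```text
at [ 0.3407 -0.4052  0.2487] [179.9487   0.0294  67.3542] F [ 0.1737 -0.1636  0.2182] op 0.0 t 6.525
row x 1.5051 y 0.3592 z 0.0952  wx 0.0005 wy 0.0004 wz -0.2516
```

Call:
send_rows:
  increments:
    - {"x": 0.9,"y": 0.21,"z": 0,"wx": 0,"wy": 0,"wz": -0.25}
    - {"x": 0.9,"y": 0.21,"z": 0,"wx": 0,"wy": 0,"wz": -0.25}
    - {"x": 0.9,"y": 0.21,"z": 0,"wx": 0,"wy": 0,"wz": -0.25}
    - {"x": 0.9,"y": 0.21,"z": 0,"wx": 0,"wy": 0,"wz": -0.25}
    - {"x": 0.9,"y": 0.21,"z": 0,"wx": 0,"wy": 0,"wz": -0.25}

```text
time: 7.15
position: [0.5052, -0.179, 0.2488]
orientation: [179.9, -0.1, 89.8]
wrist_force: [-1.0, -0.4, 0.1]
opening: -0.0002
```

```bash
python3 -c "
from h import *
goal([.614,-.03,.22],90)"
```

```text
at [ 0.5052 -0.179   0.2488] [179.9029  -0.0557  89.7882] F [-0.9806 -0.3696  0.1272] op -0.0002 t 7.15
row x 0.4978 y 0.3607 z 0.0972  wx 0.0011 wy -0.0006 wz -0.0024
```

Call:
send_rows:
  increments:
    - {"x": 0.45,"y": 0.36,"z": 0,"wx": 0,"wy": 0,"wz": 0}
    - {"x": 0.45,"y": 0.36,"z": 0,"wx": 0,"wy": 0,"wz": 0}
    - {"x": 0.45,"y": 0.36,"z": 0,"wx": 0,"wy": 0,"wz": 0}
    - {"x": 0.45,"y": 0.36,"z": 0.25,"wx": 0,"wy": 0,"wz": 0}
    - {"x": 0.45,"y": 0.36,"z": 0.445,"wx": 0,"wy": 0,"wz": 0}

```text
time: 7.78
position: [0.6134, -0.0483, 0.1225]
orientation: [179.8, 0.0, 89.6]
wrist_force: [1.0, -0.6, -0.9]
opening: -0.0002
```

```bash
python3 -c "
from h import *
goal([.614,-.10,.115],90)
s=cams.snapshot('side');save('a1',s)
print(arm.sense()['joints'])"
```

```text
at [ 0.6134 -0.0483  0.1225] [179.8441   0.0055  89.5526] F [ 1.0338 -0.6269 -0.9106] op -0.0002 t 7.775
row x -0.1723 y 0.0033 z 0.0252  wx 0.0017 wy 0.0001 wz -0.0050
[ 18.9684  32.9214 -27.2176 102.8204  18.9614  49.52   -17.5893]
```

View pics/a1.png

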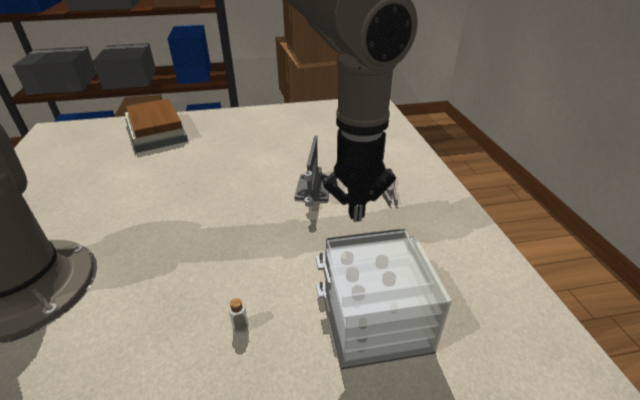

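The fingertips are at (357,212), in front of the drawer. Pushing now.

Call:
send_rows:
  increments:
    - {"x": -0.06,"y": 0,"z": 0.01,"wx": 0,"wy": 0,"wz": 0}
    - {"x": -0.12,"y": 0,"z": 0.01,"wx": 0,"wy": 0,"wz": 0}
    - {"x": -0.17,"y": 0,"z": 0.01,"wx": 0,"wy": 0,"wz": 0}
    - {"x": -0.2,"y": 0,"z": 0.01,"wx": 0,"wy": 0,"wz": 0}
    - {"x": -0.22,"y": 0,"z": 0.01,"wx": 0,"wy": 0,"wz": 0}

```text
time: 8.45
position: [0.6122, -0.1156, 0.1213]
orientation: [179.9, 0.0, 89.5]
wrist_force: [0.3, 1.9, 0.9]
opening: 0.0001
```

Call:
send_rows:
  increments:
    - {"x": -0.01,"y": 0,"z": 0,"wx": 0,"wy": 0,"wz": 0}
    - {"x": -0.02,"y": 0,"z": 0,"wx": 0,"wy": 0,"wz": 0}

```text
time: 8.7
position: [0.6116, -0.1204, 0.1204]
orientation: [-180.0, -0.0, 89.5]
wrist_force: [0.4, 1.5, 1.0]
opening: 0.0005
```

Call:
send_rows:
  increments:
    - {"x": -0.008,"y": 0,"z": 0,"wx": 0,"wy": 0,"wz": 0}
    - {"x": -0.008,"y": 0,"z": 0,"wx": 0,"wy": 0,"wz": 0}

```text
time: 8.95
position: [0.6116, -0.1218, 0.1203]
orientation: [-180.0, -0.1, 89.6]
wrist_force: [0.2, 5.8, 2.0]
opening: 0.0
```

Call:
send_rows:
  increments:
    - {"x": -0.008,"y": 0,"z": 0,"wx": 0,"wy": 0,"wz": 0}
    - {"x": -0.008,"y": 0,"z": 0,"wx": 0,"wy": 0,"wz": 0}

```text
time: 9.2
position: [0.6116, -0.122, 0.1203]
orientation: [-180.0, -0.2, 89.7]
wrist_force: [-0.5, 9.1, 2.1]
opening: -0.0002
```

```bash
python3 -c "
from h import *
goal([.614,-.10,.115],90)
s=cams.snapshot('side');save('a2',s)
print(models.place_of('drawer_front',s)[:1])"
```

```text
at [ 0.6116 -0.122   0.1203] [-179.9797   -0.2249   89.6642] F [-0.5396  9.0811  2.148 ] op -0.0002 t 9.2
row x 0.0732 y 0.0076 z 0.0179  wx -0.0002 wy -0.0025 wz -0.0037
[]
```

View pics/a2.png

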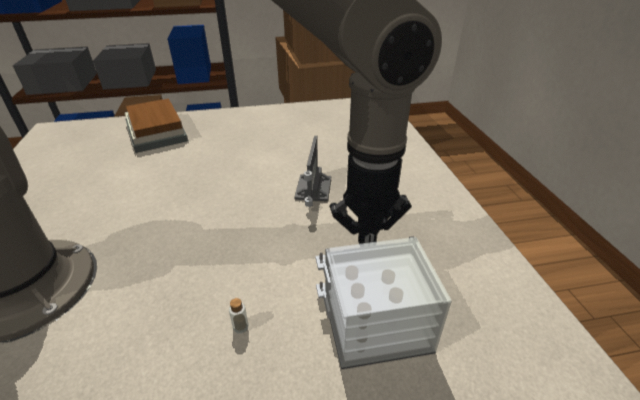

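The drawer hit its stop: the force rose to 9 N with no further motion, and the picture shows its front flush at (370,245). Retreating and going to the door.

Call:
send_rows:
  increments:
    - {"x": 0.1,"y": 0,"z": 0,"wx": 0,"wy": 0,"wz": 0}
    - {"x": 0.25,"y": 0,"z": -0.1,"wx": 0,"wy": 0,"wz": 0}
    - {"x": 0.45,"y": 0.02,"z": -0.27,"wx": 0,"wy": 0,"wz": 0.06}
    - {"x": 0.65,"y": 0.05,"z": -0.3,"wx": 0,"wy": 0,"wz": 0.12}
    - {"x": 0.8,"y": 0.08,"z": -0.3,"wx": 0,"wy": 0,"wz": 0.19}
  jaw: 1

```text
time: 9.93
position: [0.6387, 0.1148, 0.212]
orientation: [179.8, 0.0, 72.1]
wrist_force: [0.4, -0.1, -0.2]
opening: 0.0855
```

```bash
python3 -c "
from h import *
goal([.5755,.199,.2],72.5)"
```

```text
at [0.6387 0.1148 0.212 ] [179.8237   0.0103  72.1253] F [ 0.4433 -0.0787 -0.1918] op 0.0855 t 9.925
row x 0.2026 y -0.2869 z 0.0392  wx 0.0020 wy 0.0001 wz -0.0042
```

Call:
send_rows:
  increments:
    - {"x": 0.2,"y": -0.287,"z": 0.04,"wx": 0.002,"wy": 0,"wz": -0.004}
    - {"x": 0.2,"y": -0.287,"z": 0.04,"wx": 0.002,"wy": 0,"wz": -0.004}
    - {"x": 0.2,"y": -0.287,"z": 0.04,"wx": 0.002,"wy": 0,"wz": -0.004}

```text
time: 10.3
position: [0.571, 0.2006, 0.1979]
orientation: [-179.7, 0.0, 73.2]
wrist_force: [0.6, -0.2, -0.1]
opening: 0.0852
```

```bash
python3 -c "
from h import *
goal([.5755,.199,.1],72.5)
s=cams.snapshot('top');save('b1',s)
S=s['image'][120:260,200:360];cv2.imwrite('pics/b1c.png',cv2.resize(S[:,:,::-1],None,fx=5,fy=4,interpolation=cv2.INTER_CUBIC))
for l in('socket_lower','socket_upper','door_edge'):print(l,[(r['xyz'],r['p']) for r in models.place_of(l,s)[:1]])
s=cams.snapshot('side');save('b2',s)
"
```

```text
at [0.571  0.2006 0.1979] [-179.7283    0.0341   73.1506] F [ 0.6013 -0.2122 -0.1485] op 0.0852 t 10.3
row x -0.0006 y 0.0174 z 0.3263  wx -0.0030 wy 0.0004 wz 0.0072
socket_lower []
socket_upper []
door_edge []
```

View pics/b1c.png

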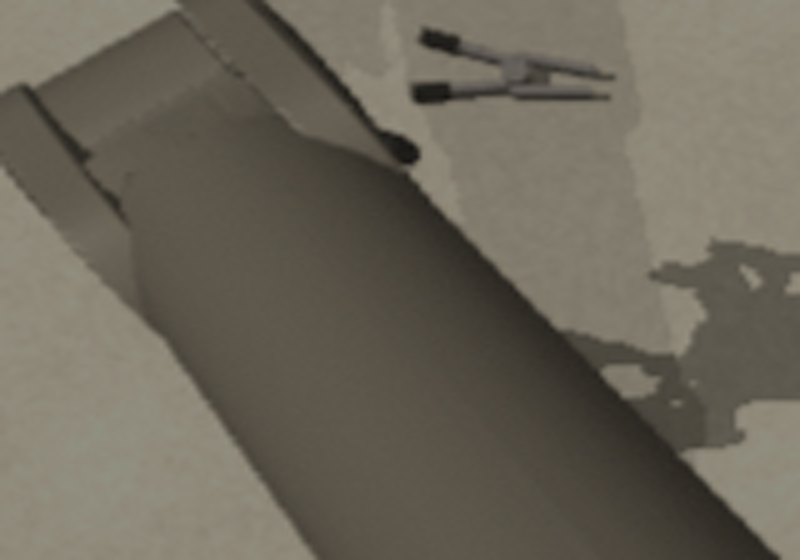

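View pics/b2.png

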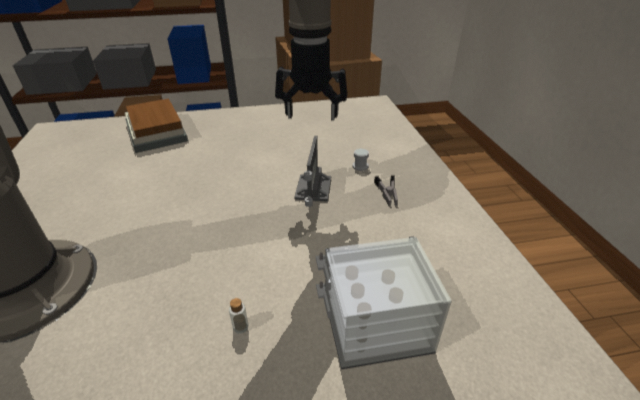

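In the side view the fingers straddle the door top, with the jaw centre at about (312,100) above the door at (314,140). Descending.

Call:
send_rows:
  increments:
    - {"x": 0,"y": 0.008,"z": 0.15,"wx": -0.003,"wy": 0,"wz": 0.007}
    - {"x": 0,"y": 0.008,"z": 0.25,"wx": -0.003,"wy": 0,"wz": 0.007}
    - {"x": 0,"y": 0.008,"z": 0.3,"wx": -0.003,"wy": 0,"wz": 0.007}
    - {"x": 0,"y": 0.008,"z": 0.323,"wx": -0.003,"wy": 0,"wz": 0.007}
    - {"x": 0,"y": 0.008,"z": 0.323,"wx": -0.003,"wy": 0,"wz": 0.007}

```text
time: 11.18
position: [0.5763, 0.1966, 0.1018]
orientation: [179.9, -0.0, 72.1]
wrist_force: [0.6, -0.1, 0.7]
opening: 0.0854
```

```bash
python3 -c "
from h import *
goal([.5755,.199,.1],72.5)
s=cams.snapshot('side');save('b3',s)
S=s['image'][70:210,230:400];cv2.imwrite('pics/b3c.png',cv2.resize(S[:,:,::-1],None,fx=4,fy=4,interpolation=cv2.INTER_CUBIC))
"
```

```text
at [0.5763 0.1966 0.1018] [179.878   -0.0219  72.1028] F [ 0.585  -0.1093  0.6962] op 0.0854 t 11.175
row x 0.0068 y -0.0050 z 0.0060  wx 0.0014 wy -0.0002 wz -0.0044
```

View pics/b3c.png

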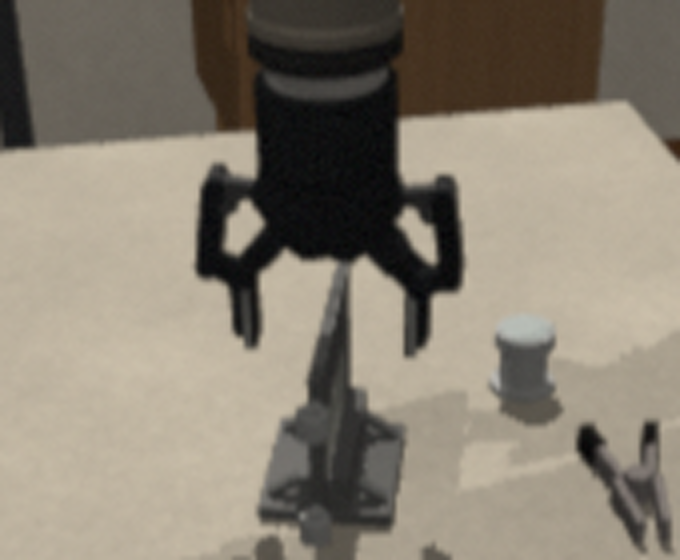

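The jaws straddle the door: fingertips at about (292,156) and (333,157), door top at about (315,137). Closing.

Call:
send_rows:
  increments:
    - {"x": 0,"y": 0,"z": 0,"wx": 0,"wy": 0,"wz": 0}
    - {"x": 0,"y": 0,"z": 0,"wx": 0,"wy": 0,"wz": 0}
    - {"x": 0,"y": 0,"z": 0,"wx": 0,"wy": 0,"wz": 0}
    - {"x": 0,"y": 0,"z": 0,"wx": 0,"wy": 0,"wz": 0}
    - {"x": 0,"y": 0,"z": 0,"wx": 0,"wy": 0,"wz": 0}
  jaw: -1
  grip_force: 50

```text
time: 11.85
position: [0.5755, 0.1968, 0.1016]
orientation: [179.9, 0.0, 72.2]
wrist_force: [-1.8, -0.3, 3.0]
opening: 0.0073
```

```bash
python3 -c "
from h import *
goal([.5755,.199,.1],72.5)
s=cams.snapshot('side');save('b4',s)
for l in('socket_lower','socket_upper','door_edge'):print(l,[(r['xyz'],r['p']) for r in models.place_of(l,s)[:1]])
S=s['image'][70:210,230:400];cv2.imwrite('pics/b4c.png',cv2.resize(S[:,:,::-1],None,fx=4,fy=4,interpolation=cv2.INTER_CUBIC))
"
```

```text
at [0.5755 0.1968 0.1016] [179.9271   0.0135  72.1505] F [-1.8489 -0.2911  3.0234] op 0.0073 t 11.85
row x 0.0071 y -0.0023 z 0.0053  wx 0.0008 wy 0.0002 wz -0.0039
socket_lower [([0.5523, 0.1234, 0.0203], 0.67)]
socket_upper [([0.5549, 0.1249, 0.0851], 0.9)]
door_edge [([0.5965, 0.2632, 0.0602], 0.75)]
```

View pics/b4c.png

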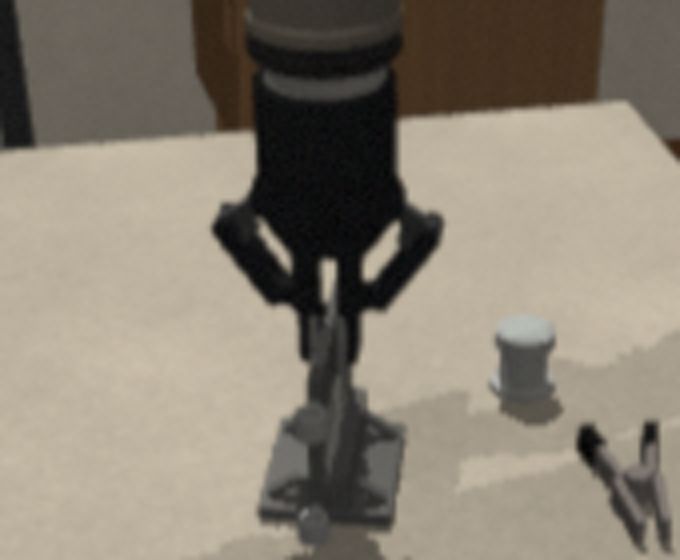

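Gripped at 7.3 mm opening, with no shift seen. Lifting out of the stand.

Call:
send_rows:
  increments:
    - {"x": 0,"y": 0,"z": -0.04,"wx": 0,"wy": 0,"wz": 0}
    - {"x": 0,"y": 0,"z": -0.1,"wx": 0,"wy": 0,"wz": 0}
    - {"x": 0,"y": 0,"z": -0.2,"wx": 0,"wy": 0,"wz": 0}
    - {"x": 0,"y": 0,"z": -0.2,"wx": 0,"wy": 0,"wz": 0}

```text
time: 12.55
position: [0.5777, 0.1976, 0.1648]
orientation: [179.6, -0.2, 72.1]
wrist_force: [0.8, 0.4, -2.0]
opening: 0.0074
```

```bash
python3 -c "
from h import *
goal([.534,.03,.15],90)
for c in('side','top'):
  s=cams.snapshot(c);save('c1'+c,s)
  for l in('socket_lower','socket_upper','door_edge'):print(l,[(r['xyz'],r['p']) for r in models.place_of(l,s)[:1]])
"
```

```text
at [0.5777 0.1976 0.1648] [179.6291  -0.2259  72.1016] F [ 0.7954  0.3538 -2.0099] op 0.0074 t 12.55
row x -0.5766 y 0.0328 z 0.0473  wx 0.0045 wy -0.0018 wz -0.1989
socket_lower [([0.5534, 0.1239, 0.0798], 0.84)]
socket_upper []
door_edge [([0.6021, 0.2669, 0.1265], 0.91)]
socket_lower []
socket_upper []
door_edge []
```

View pics/c1side.png

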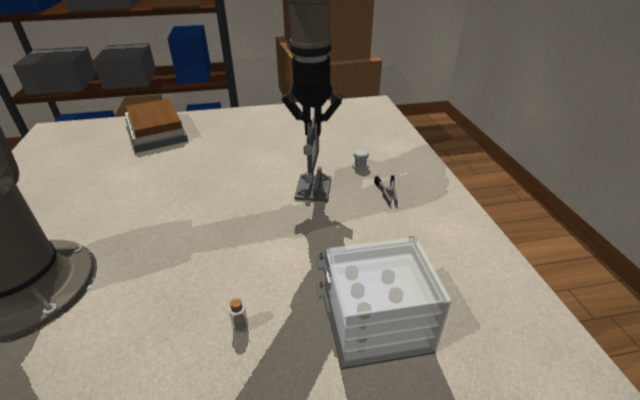

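Call:
send_rows:
  increments:
    - {"x": -0.15,"y": 0.01,"z": 0,"wx": 0.0045,"wy": -0.002,"wz": -0.05}
    - {"x": -0.3,"y": 0.02,"z": 0.02,"wx": 0.0045,"wy": -0.002,"wz": -0.1}
    - {"x": -0.45,"y": 0.03,"z": 0.047,"wx": 0.0045,"wy": -0.002,"wz": -0.15}
    - {"x": -0.577,"y": 0.033,"z": 0.07,"wx": 0.0045,"wy": -0.002,"wz": -0.2}
    - {"x": -0.577,"y": 0.033,"z": 0.09,"wx": 0.0045,"wy": -0.002,"wz": -0.2}

```text
time: 13.58
position: [0.5309, 0.0247, 0.1335]
orientation: [-179.5, 0.3, 89.8]
wrist_force: [1.4, 1.0, -2.5]
opening: 0.0079
```

```bash
python3 -c "
from h import *
goal([.534,-.045,.1376],90)
for c in('side','top'):
  s=cams.snapshot(c);save('c2'+c,s)
  S=s['image'];S=S[150:350,250:450] if c=='side' else S[120:270,340:490]
  cv2.imwrite('pics/c2%sc.png'%c,cv2.resize(S[:,:,::-1],(600,600),interpolation=cv2.INTER_CUBIC))
  for l in('socket_lower','socket_upper','door_edge','pintle_lower','pintle_upper'):print(l,[(r['xyz'],r['p']) for r in models.place_of(l,s)[:1]])
"
```

```text
at [0.5309 0.0247 0.1335] [-179.5365    0.2713   89.8335] F [ 1.4031  0.9513 -2.5195] op 0.0079 t 13.575
row x -0.2324 y 0.0109 z -0.0128  wx -0.0052 wy 0.0030 wz -0.0019
socket_lower [([0.5273, -0.0532, 0.0478], 0.84)]
socket_upper [([0.5337, -0.0537, 0.119], 0.6)]
door_edge [([0.5345, 0.0934, 0.0937], 0.85)]
pintle_lower [([0.5324, -0.1211, 0.0231], 0.69)]
pintle_upper [([0.5338, -0.1239, 0.0928], 0.74)]
socket_lower [([0.7534, 0.147, -0.0007], 0.24)]
socket_upper []
door_edge [([0.5321, 0.099, 0.0956], 0.57)]
pintle_lower [([0.5335, -0.1234, 0.0248], 0.81)]
pintle_upper [([0.5332, -0.1226, 0.09], 0.73)]
```

View pics/c2sidec.png

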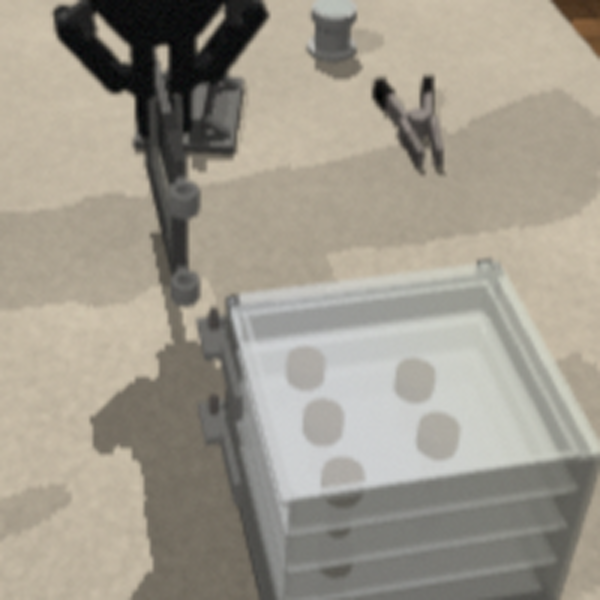

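View pics/c2topc.png

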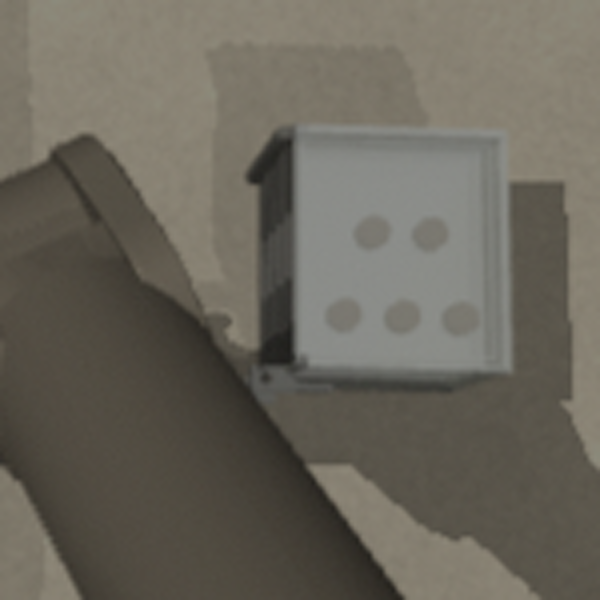

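The door is at about (165,190) in the side crop and its sockets, at (186,197) and (185,287), are in front of the pins at (212,318) and (212,403). Moving in while raised about 28 mm.

```bash
python3 -c "
from h import *
goal([.534,-.045,.1376],90)"
```

```text
at [0.5321 0.0292 0.1345] [-179.6759    0.1396   90.1545] F [ 0.7678  0.6697 -2.7052] op 0.0074 t 14.175
row x -0.2475 y 0.0055 z -0.0096  wx -0.0036 wy 0.0016 wz 0.0017
```

Call:
send_rows:
  increments:
    - {"x": -0.08,"y": 0.005,"z": -0.01,"wx": -0.004,"wy": 0.001,"wz": 0}
    - {"x": -0.16,"y": 0.005,"z": -0.01,"wx": -0.004,"wy": 0.001,"wz": 0}
    - {"x": -0.22,"y": 0.005,"z": -0.01,"wx": -0.004,"wy": 0.001,"wz": 0}
    - {"x": -0.245,"y": 0.005,"z": -0.01,"wx": -0.004,"wy": 0.001,"wz": 0}
    - {"x": -0.245,"y": 0.005,"z": -0.01,"wx": -0.004,"wy": 0.001,"wz": 0}

```text
time: 14.8
position: [0.5337, -0.0447, 0.1376]
orientation: [180.0, 0.0, 90.1]
wrist_force: [0.0, 1.0, -1.1]
opening: 0.007
```

```bash
cat >> h.py <<'E'
def look(tag,net=True,n=1):
  for c in('side','top'):
   for i in range(n):
    s=cams.snapshot(c)
    if i==0:
      save(tag+c,s)
      S=s['image'];S=S[200:330,280:410] if c=='side' else S[140:250,380:490]
      cv2.imwrite('pics/%s%sc.png'%(tag,c),cv2.resize(S[:,:,::-1],(780,780) if 0 else (600,600),interpolation=cv2.INTER_CUBIC))
    if net:
     for l in('socket_lower','socket_upper','door_edge','pintle_lower','pintle_upper'):
      r=models.place_of(l,s)[:1]
      if r and r[0]['p']>.3: print(c,l,r[0]['xyz'],r[0]['p'])
E
python3 -c "
from h import *
look('d1')
goal([.534,-.045,.1376],90)
"
```

```text
side socket_lower [0.5363, -0.121, 0.0539] 0.63
side socket_upper [0.5345, -0.1207, 0.1216] 0.77
side door_edge [0.7196, 0.2873, -0.0029] 0.42
side pintle_lower [0.5322, -0.1199, 0.0229] 0.68
side pintle_upper [0.5336, -0.1215, 0.0929] 0.82
at [ 0.5337 -0.0445  0.1376] [179.9797   0.053   90.1339] F [ 0.3162 -0.6248 -1.9304] op 0.0071 t 15.4
row x -0.0016 y 0.0010 z -0.0001  wx 0.0002 wy 0.0006 wz 0.0015
```

View pics/d1sidec.png

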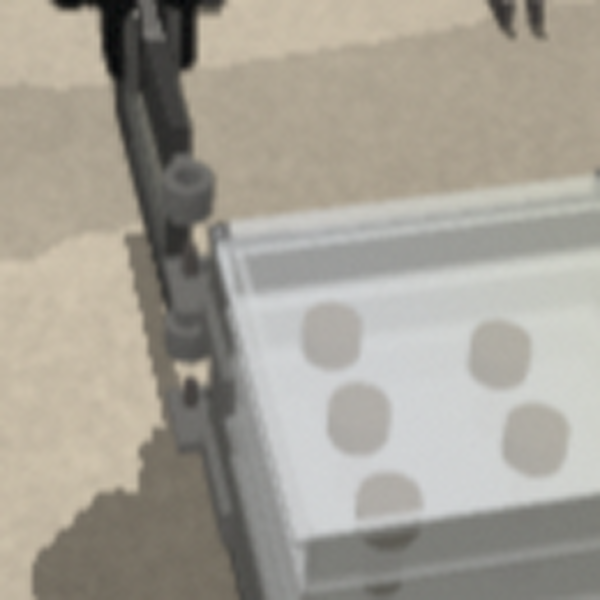

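View pics/d1topc.png

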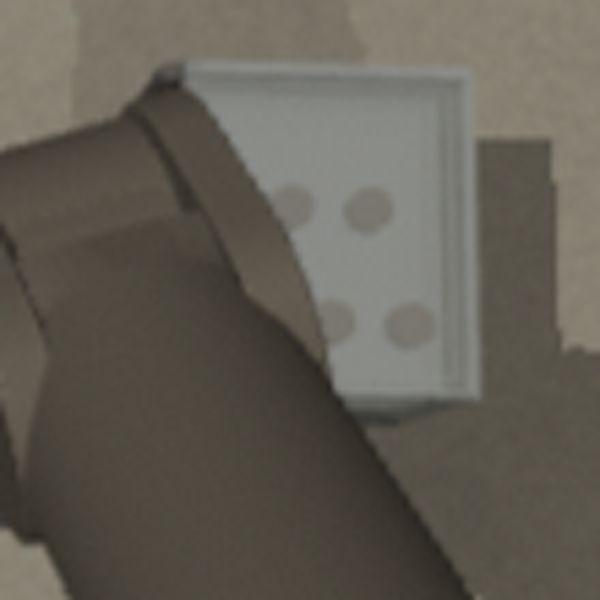

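```bash
python3 -c "
from h import *
s=cams.snapshot('side')
f=lambda p: print(p,(proj(s,p)[0]-[280,200])*4.615)
x,y=.534,-.1235
for z in(.024,.039,.054,.070,.094,.109,.124,.140): f([x,y,z])
f([x+.005,y,.054]);f([x,y+.005,.054])
"
python3 - <<'E'
import cv2
a=cv2.imread('pics/d1side.png')[225:305,300:350]
cv2.imwrite('pics/d1z.png',cv2.resize(a,(500,800),interpolation=cv2.INTER_NEAREST)[:600] if 0 else cv2.resize(a,(375,600),interpolation=cv2.INTER_NEAREST))
E
```

```text
[0.534, -0.1235, 0.024] [183.3026 401.1519]
[0.534, -0.1235, 0.039] [183.1364 374.5443]
[0.534, -0.1235, 0.054] [182.9657 347.2144]
[0.534, -0.1235, 0.07] [182.7785 317.2329]
[0.534, -0.1235, 0.094] [182.4871 270.5718]
[0.534, -0.1235, 0.109] [182.2982 240.3257]
[0.534, -0.1235, 0.124] [182.1038 209.2031]
[0.534, -0.1235, 0.14] [181.8901 174.996 ]
[0.539, -0.1235, 0.054] [196.2348 345.279 ]
[0.534, -0.1185, 0.054] [180.459  337.2313]
```

View pics/d1z.png

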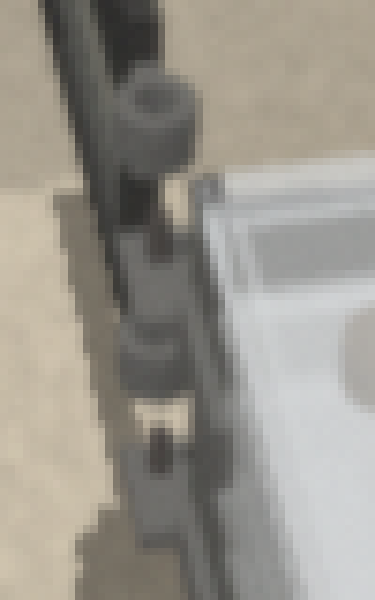

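The sockets sit right above the pins in the side view, with the columns within about 1 mm (lower pin x≈160 against socket ≈157 in the 7.5x zoom). Shifting 1 mm in -y and lowering in stages while watching force.

Call:
send_rows:
  increments:
    - {"x": -0.004,"y": 0.003,"z": 0.01,"wx": 0,"wy": 0,"wz": 0}
    - {"x": -0.004,"y": 0.003,"z": 0.025,"wx": 0,"wy": 0,"wz": 0}
    - {"x": -0.004,"y": 0.003,"z": 0.04,"wx": 0,"wy": 0,"wz": 0}
    - {"x": -0.004,"y": 0.003,"z": 0.05,"wx": 0,"wy": 0,"wz": 0}
    - {"x": -0.004,"y": 0.003,"z": 0.057,"wx": 0,"wy": 0,"wz": 0}

```text
time: 16.08
position: [0.5345, -0.0458, 0.1202]
orientation: [180.0, 0.0, 90.1]
wrist_force: [0.0, -0.4, -1.9]
opening: 0.0073
```

Call:
send_rows:
  increments:
    - {"x": 0,"y": 0,"z": 0.006,"wx": 0,"wy": 0,"wz": 0}
    - {"x": 0,"y": 0,"z": 0.012,"wx": 0,"wy": 0,"wz": 0}
    - {"x": 0,"y": 0,"z": 0.012,"wx": 0,"wy": 0,"wz": 0}

```text
time: 16.45
position: [0.5345, -0.0458, 0.1168]
orientation: [180.0, 0.1, 90.1]
wrist_force: [-0.7, -0.0, -2.0]
opening: 0.0077
```

Run:
```python
from h import *
s=cams.snapshot('side'); save('e1',s)
a=s['image'][225:305,300:350,::-1]
cv2.imwrite('pics/e1z.png',cv2.resize(a,(375,600),interpolation=cv2.INTER_NEAREST))
```

```text
(no output)
```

View pics/e1z.png

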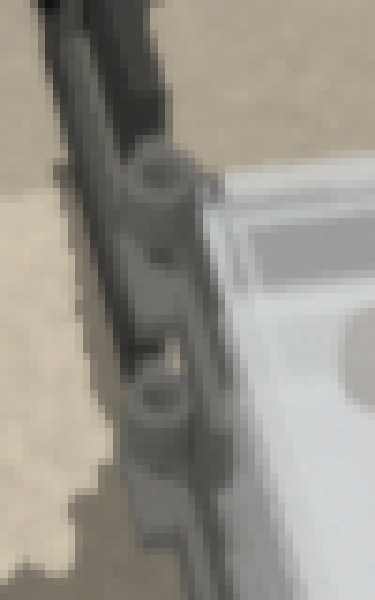

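The pins enter the sockets, with the pin feet showing centred below the tubes at (160,255) and (158,468). Lowering further.

Call:
send_rows:
  increments:
    - {"x": 0,"y": 0,"z": 0.008,"wx": 0,"wy": 0,"wz": 0}
    - {"x": 0,"y": 0,"z": 0.016,"wx": 0,"wy": 0,"wz": 0}
    - {"x": 0,"y": 0,"z": 0.022,"wx": 0,"wy": 0,"wz": 0}
    - {"x": 0,"y": 0,"z": 0.022,"wx": 0,"wy": 0,"wz": 0}

```text
time: 17.0
position: [0.5345, -0.0458, 0.1101]
orientation: [-180.0, 0.0, 90.1]
wrist_force: [-0.1, 0.3, -3.6]
opening: 0.0071
```

Call:
send_rows:
  increments:
    - {"x": 0,"y": 0,"z": 0.006,"wx": 0,"wy": 0,"wz": 0}
    - {"x": 0,"y": 0,"z": 0.006,"wx": 0,"wy": 0,"wz": 0}

```text
time: 17.25
position: [0.5345, -0.0458, 0.1084]
orientation: [180.0, 0.1, 90.1]
wrist_force: [0.1, 0.4, -2.3]
opening: 0.0072
```

Call:
send_rows:
  increments:
    - {"x": 0,"y": 0,"z": 0.005,"wx": 0,"wy": 0,"wz": 0}
    - {"x": 0,"y": 0,"z": 0.005,"wx": 0,"wy": 0,"wz": 0}

```text
time: 17.5
position: [0.5348, -0.0458, 0.1072]
orientation: [180.0, 0.1, 90.1]
wrist_force: [-0.3, 0.3, 0.9]
opening: 0.0073
```

Run:
```python
from h import *
s=cams.snapshot('side'); save('e2',s)
a=s['image'][225:305,300:350,::-1]
cv2.imwrite('pics/e2z.png',cv2.resize(a,(375,600),interpolation=cv2.INTER_NEAREST))
for l in('socket_lower','socket_upper'):print(l,[(r['xyz'],r['p']) for r in models.place_of(l,s)[:1]])
```

```text
socket_lower [([0.5336, -0.1238, 0.0239], 0.58)]
socket_upper [([0.5361, -0.1209, 0.0907], 0.72)]
```

View pics/e2z.png

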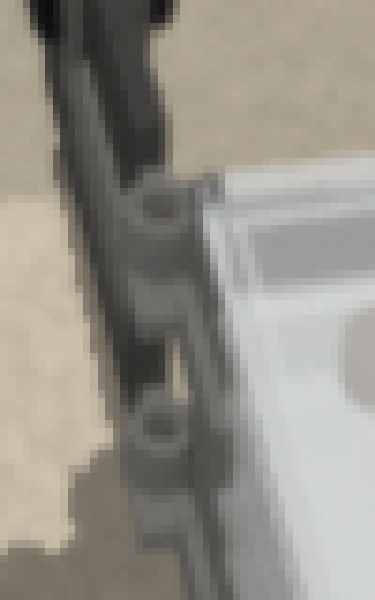

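Seated: the tubes rest on their brackets, the z force changed sign, and the net puts the sockets at z=0.024 and 0.091. Releasing, then rising.

Call:
send_rows:
  increments:
    - {"x": 0,"y": 0,"z": 0,"wx": 0,"wy": 0,"wz": 0}
    - {"x": 0,"y": 0,"z": 0,"wx": 0,"wy": 0,"wz": 0}
    - {"x": 0,"y": 0,"z": 0,"wx": 0,"wy": 0,"wz": 0}
    - {"x": 0,"y": 0,"z": 0,"wx": 0,"wy": 0,"wz": 0}
    - {"x": 0,"y": 0,"z": 0,"wx": 0,"wy": 0,"wz": 0}
  jaw: 1

```text
time: 18.27
position: [0.5346, -0.0458, 0.107]
orientation: [180.0, 0.1, 90.1]
wrist_force: [-0.3, -0.2, 0.3]
opening: 0.0851
```

Call:
send_rows:
  increments:
    - {"x": 0,"y": 0,"z": -0.1,"wx": 0,"wy": 0,"wz": 0}
    - {"x": 0,"y": 0,"z": -0.25,"wx": 0,"wy": 0,"wz": 0}
    - {"x": 0,"y": 0,"z": -0.3,"wx": 0,"wy": 0,"wz": 0}
    - {"x": 0.1,"y": -0.1,"z": -0.3,"wx": 0,"wy": 0,"wz": 0}
    - {"x": 0.2,"y": -0.2,"z": -0.3,"wx": 0,"wy": 0,"wz": 0}

```text
time: 18.9
position: [0.4736, 0.0146, 0.1966]
orientation: [180.0, 0.0, 90.1]
wrist_force: [-0.0, 0.5, -1.0]
opening: 0.0852
```

Run:
```python
from h import *
goal([.495,.0,.121],90)
for c in('side','top'):
  s=cams.snapshot(c); save('f1'+c,s)
  a=s['image'][130:310,250:430,::-1] if c=='side' else s['image'][120:260,330:470,::-1]
  cv2.imwrite('pics/f1%sc.png'%c,cv2.resize(a,(600,600),interpolation=cv2.INTER_CUBIC))
  for l in('socket_lower','socket_upper','door_edge'):print(l,[(r['xyz'],r['p']) for r in models.place_of(l,s)[:1]])
```

```text
at [0.4736 0.0146 0.1966] [179.9919   0.044   90.0605] F [-0.009   0.5476 -0.9927] op 0.0852 t 18.9
row x -0.0485 y 0.0714 z 0.2520  wx 0.0001 wy 0.0005 wz 0.0007
socket_lower [([0.5346, -0.1263, 0.024], 0.95)]
socket_upper [([0.5346, -0.1229, 0.0905], 0.82)]
door_edge [([0.5388, 0.0262, 0.063], 0.77)]
socket_lower [([0.5352, -0.1237, 0.0289], 0.42)]
socket_upper [([0.534, -0.1199, 0.0949], 0.48)]
door_edge []
```

View pics/f1sidec.png

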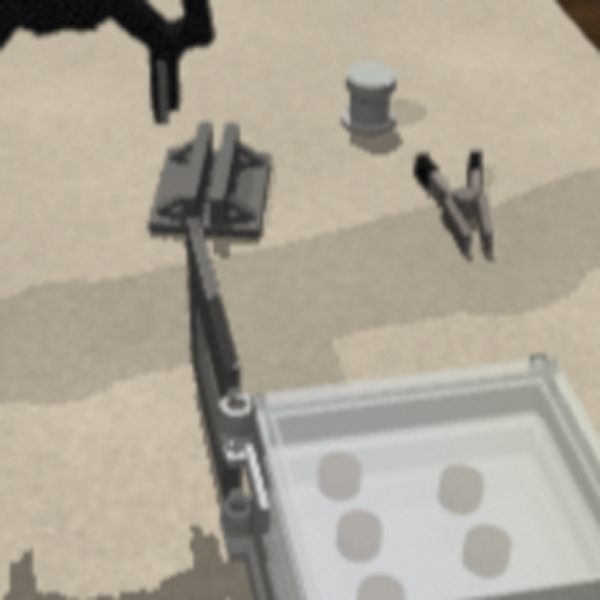

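The door hangs on both pins, with the sockets at (236,404) and (237,505) in the crop, open along +y. Closing the fingers and lowering them on its outer side.

Call:
send_rows:
  increments:
    - {"x": -0.06,"y": 0.02,"z": 0,"wx": 0,"wy": 0,"wz": 0}
    - {"x": -0.06,"y": 0.02,"z": 0,"wx": 0,"wy": 0,"wz": 0}
    - {"x": -0.06,"y": 0.02,"z": 0.05,"wx": 0,"wy": 0,"wz": 0}
    - {"x": -0.06,"y": 0.02,"z": 0.2,"wx": 0,"wy": 0,"wz": 0}
    - {"x": -0.06,"y": 0.02,"z": 0.252,"wx": 0,"wy": 0,"wz": 0}
  jaw: -1

```text
time: 19.92
position: [0.4784, -0.0035, 0.1186]
orientation: [-179.7, 0.0, 90.2]
wrist_force: [-0.2, 0.6, 0.3]
opening: -0.0001
```

Run:
```python
from h import *
st=arm.sense();p=st['position'];print(p,st['orientation'],st['joints'],st['opening'])
pin=np.array([.5345,-.1235])
for th in (85,75,65,55,45,35,25,15,8,3,0):
    t=np.radians(th);d=np.array([np.cos(t),np.sin(t)]);n=np.array([-np.sin(t),np.cos(t)])
    w=14.5*abs(np.sin(t))+11*abs(np.cos(t))
    q=pin+.118*d+(4+w)/1000*n
    dx,dy=q-p[:2]
    print(th,q,'tool x %.3f y %.3f'%(dy/.3,dx/.3))
```

```text
[ 0.4784 -0.0035  0.1186] [-179.7439    0.029    90.1818] [ 19.2168  22.4748 -31.3136 120.1694  17.2699  41.9381 -23.0166] -0.00014909789268942404
85 [ 0.5255 -0.0043] tool x -0.002 y 0.157
75 [ 0.5449 -0.0041] tool x -0.002 y 0.222
65 [ 0.5646 -0.0073] tool x -0.013 y 0.287
55 [ 0.584  -0.0141] tool x -0.035 y 0.352
45 [ 0.6024 -0.0245] tool x -0.070 y 0.413
35 [ 0.6189 -0.0383] tool x -0.116 y 0.468
25 [ 0.633  -0.0554] tool x -0.173 y 0.515
15 [ 0.6437 -0.0752] tool x -0.239 y 0.551
8 [ 0.649  -0.0903] tool x -0.289 y 0.569
3 [ 0.6515 -0.1016] tool x -0.327 y 0.577
0 [ 0.6525 -0.1085] tool x -0.350 y 0.580
```

Call:
send_rows:
  increments:
    - {"x": 0,"y": 0.07,"z": 0,"wx": 0,"wy": 0,"wz": 0}
    - {"x": 0,"y": 0.13,"z": 0,"wx": 0,"wy": 0,"wz": 0}
    - {"x": 0,"y": 0.17,"z": 0,"wx": 0,"wy": 0,"wz": 0}
    - {"x": 0,"y": 0.22,"z": 0,"wx": 0,"wy": 0,"wz": 0}
    - {"x": -0.005,"y": 0.25,"z": 0,"wx": 0,"wy": 0,"wz": 0}

```text
time: 20.55
position: [0.5564, -0.0051, 0.1214]
orientation: [180.0, 0.0, 90.1]
wrist_force: [-0.4, -1.4, -0.3]
opening: 0.0002
```

```bash
cat > arc.py <<'E'
from h import *
st=arm.sense();p=st['position'];print(p,st['orientation'],st['wrist_force'])
pin=np.array([.5345,-.1235])
for th in (65,55,45,35,25,15,8,3,0):
    t=np.radians(th);d=np.array([np.cos(t),np.sin(t)]);n=np.array([-np.sin(t),np.cos(t)])
    w=14.5*abs(np.sin(t))+11*abs(np.cos(t))
    q=pin+.118*d+(4+w)/1000*n
    dx,dy=q-p[:2]
    print(th,q,'tool x %.3f y %.3f'%(dy/.3,dx/.3))
E
python3 arc.py
python3 - <<'E'
from h import *
s=cams.snapshot('side'); save('g1',s)
E
```

```text
[ 0.5564 -0.0051  0.1214] [179.9618   0.0411  90.1355] [-0.3518 -1.3665 -0.3043]
65 [ 0.5646 -0.0073] tool x -0.007 y 0.028
55 [ 0.584  -0.0141] tool x -0.030 y 0.092
45 [ 0.6024 -0.0245] tool x -0.065 y 0.153
35 [ 0.6189 -0.0383] tool x -0.111 y 0.209
25 [ 0.633  -0.0554] tool x -0.168 y 0.255
15 [ 0.6437 -0.0752] tool x -0.234 y 0.291
8 [ 0.649  -0.0903] tool x -0.284 y 0.309
3 [ 0.6515 -0.1016] tool x -0.322 y 0.317
0 [ 0.6525 -0.1085] tool x -0.345 y 0.320
```

View pics/g1.png

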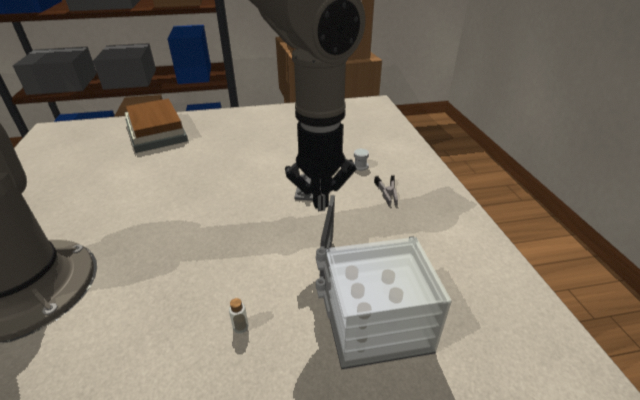

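The door is swinging, with its free edge now at (331,200) beside the fingers. Continuing the arc.

Call:
send_rows:
  increments:
    - {"x": -0.007,"y": 0.03,"z": 0,"wx": 0,"wy": 0,"wz": 0}
    - {"x": -0.03,"y": 0.09,"z": 0,"wx": 0,"wy": 0,"wz": 0}
    - {"x": -0.065,"y": 0.153,"z": 0,"wx": 0,"wy": 0,"wz": 0}
    - {"x": -0.11,"y": 0.21,"z": 0,"wx": 0,"wy": 0,"wz": 0}
    - {"x": -0.168,"y": 0.255,"z": 0,"wx": 0,"wy": 0,"wz": 0}

```text
time: 21.22
position: [0.6328, -0.0559, 0.1214]
orientation: [180.0, 0.0, 90.2]
wrist_force: [0.2, 0.7, 0.9]
opening: -0.0001
```

```bash
python3 arc.py|sed -n '1p;7,$p'
python3 - <<'E'
from h import *
s=cams.snapshot('side'); save('g2',s)
E
```

```text
[ 0.6328 -0.0559  0.1214] [179.9848   0.039   90.1632] [0.2275 0.7255 0.8757]
15 [ 0.6437 -0.0752] tool x -0.064 y 0.036
8 [ 0.649  -0.0903] tool x -0.115 y 0.054
3 [ 0.6515 -0.1016] tool x -0.152 y 0.062
0 [ 0.6525 -0.1085] tool x -0.175 y 0.066
```

View pics/g2.png

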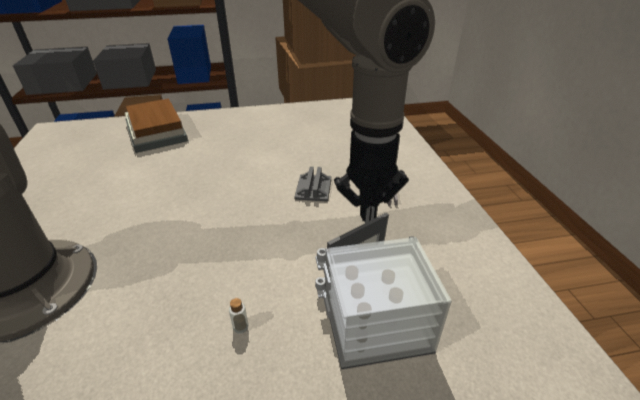

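Call:
send_rows:
  increments:
    - {"x": -0.064,"y": 0.036,"z": 0,"wx": 0,"wy": 0,"wz": 0}
    - {"x": -0.1,"y": 0.05,"z": 0,"wx": 0,"wy": 0,"wz": 0}
    - {"x": -0.13,"y": 0.055,"z": 0,"wx": 0,"wy": 0,"wz": 0}
    - {"x": -0.145,"y": 0.06,"z": 0,"wx": 0,"wy": 0,"wz": 0}
    - {"x": -0.155,"y": 0.062,"z": 0,"wx": 0,"wy": 0,"wz": 0}

```text
time: 21.9
position: [0.6507, -0.1018, 0.1215]
orientation: [180.0, 0.0, 90.1]
wrist_force: [0.1, 0.9, -0.1]
opening: 0.0004
```

Call:
send_rows:
  increments:
    - {"x": -0.01,"y": 0.003,"z": 0,"wx": 0,"wy": 0,"wz": 0}
    - {"x": -0.02,"y": 0.004,"z": 0,"wx": 0,"wy": 0,"wz": 0}

```text
time: 22.15
position: [0.6521, -0.1077, 0.1215]
orientation: [180.0, 0.0, 90.2]
wrist_force: [-0.3, -0.2, 0.3]
opening: -0.0001
```

Call:
send_rows:
  increments:
    - {"x": -0.006,"y": 0,"z": 0,"wx": 0,"wy": 0,"wz": 0}
    - {"x": -0.006,"y": 0,"z": 0,"wx": 0,"wy": 0,"wz": 0}

```text
time: 22.4
position: [0.6521, -0.109, 0.1215]
orientation: [180.0, 0.0, 90.2]
wrist_force: [0.4, 2.8, 0.4]
opening: -0.0001
```

Call:
send_rows:
  increments:
    - {"x": -0.008,"y": 0,"z": 0,"wx": 0,"wy": 0,"wz": 0}
    - {"x": -0.008,"y": 0,"z": 0,"wx": 0,"wy": 0,"wz": 0}

```text
time: 22.65
position: [0.6521, -0.1092, 0.1215]
orientation: [180.0, -0.1, 90.2]
wrist_force: [-0.8, 6.2, 1.5]
opening: 0.0001
```

Run:
```python
from h import *
s=cams.snapshot('side'); save('g3',s)
for l in('socket_lower','socket_upper','door_edge'):print(l,[(r['xyz'],r['p']) for r in models.place_of(l,s)[:1]])
```

```text
socket_lower [([0.5313, -0.1227, 0.0272], 0.57)]
socket_upper [([0.5394, -0.1232, 0.0926], 0.77)]
door_edge []
```

View pics/g3.png

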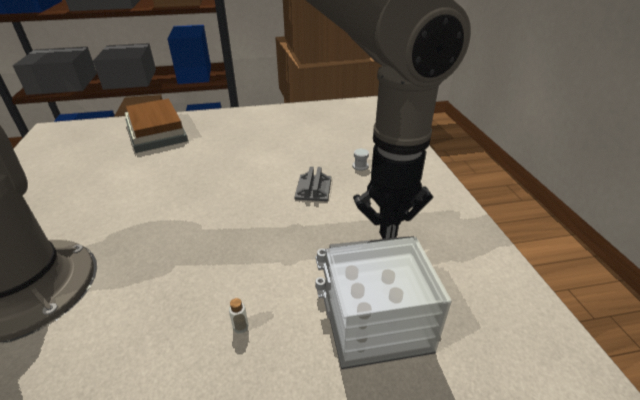

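Shut against the stop: the force rose to 6 N at y=-0.109, as predicted. Backing off and checking.

Call:
send_rows:
  increments:
    - {"x": 0.03,"y": 0,"z": 0,"wx": 0,"wy": 0,"wz": 0}
    - {"x": 0.12,"y": 0,"z": 0,"wx": 0,"wy": 0,"wz": 0}
    - {"x": 0.3,"y": 0,"z": -0.15,"wx": 0,"wy": 0,"wz": 0}
    - {"x": 0.5,"y": 0,"z": -0.35,"wx": 0,"wy": 0,"wz": 0}
    - {"x": 0.7,"y": 0,"z": -0.5,"wx": 0,"wy": 0,"wz": 0}

```text
time: 23.48
position: [0.6518, 0.0656, 0.2463]
orientation: [179.9, 0.1, 90.1]
wrist_force: [0.5, 0.2, 0.6]
opening: 0.0
```

Call:
send_rows:
  increments:
    - {"x": 0.2,"y": 0,"z": 0,"wx": 0,"wy": 0,"wz": 0}
    - {"x": 0.35,"y": 0,"z": 0,"wx": 0,"wy": 0,"wz": 0}
    - {"x": 0.35,"y": 0,"z": 0,"wx": 0,"wy": 0,"wz": 0}
    - {"x": 0.35,"y": 0,"z": 0,"wx": 0,"wy": 0,"wz": 0}

```text
time: 23.98
position: [0.6516, 0.1689, 0.2442]
orientation: [180.0, 0.1, 90.1]
wrist_force: [0.4, -1.9, -1.0]
opening: 0.0001
```

Run:
```python
from h import *
print(arm.sense()['position'])
for c in('side','top'):
  s=cams.snapshot(c); save('h'+c,s)
  a=s['image'][200:380,290:470,::-1] if c=='side' else s['image'][120:240,380:500,::-1]
  cv2.imwrite('pics/h%sc.png'%c,cv2.resize(a,(600,600),interpolation=cv2.INTER_CUBIC))
  for l in('socket_lower','socket_upper','door_edge','pintle_lower','pintle_upper','latch_point','drawer_front','door','vial','loupe','clamp'):print(c,l,[(r['xyz'],r['p']) for r in models.place_of(l,s)[:1]])
```

```text
[0.6516 0.1689 0.2442]
side socket_lower [([0.5303, -0.1212, 0.0258], 0.75)]
side socket_upper [([0.5376, -0.1237, 0.0932], 0.55)]
side door_edge []
side pintle_lower [([0.531, -0.1211, 0.0247], 0.89)]
side pintle_upper [([0.5346, -0.1211, 0.0953], 0.93)]
side latch_point [([0.5394, -0.123, 0.0895], 0.48)]
side drawer_front []
side door []
side vial [([0.3925, -0.1616, 0.001], 0.72)]
side loupe [([0.7153, 0.2853, 0.0019], 0.79)]
side clamp [([0.5384, -0.1231, 0.0908], 0.71)]
top socket_lower [([0.5339, -0.1196, 0.0306], 0.96)]
top socket_upper [([0.5309, -0.1205, 0.0954], 0.82)]
top door_edge [([0.6826, -0.125, 0.0669], 0.63)]
top pintle_lower [([0.5332, -0.1252, 0.0189], 0.61)]
top pintle_upper [([0.5364, -0.121, 0.088], 0.65)]
top latch_point [([0.6814, -0.1196, 0.0627], 0.82)]
top drawer_front [([0.6174, -0.1366, 0.1091], 0.64)]
top door [([0.6123, -0.1251, 0.0119], 0.8)]
top vial []
top loupe [([0.5377, -0.1222, 0.0927], 0.57)]
top clamp []
```

View pics/hsidec.png

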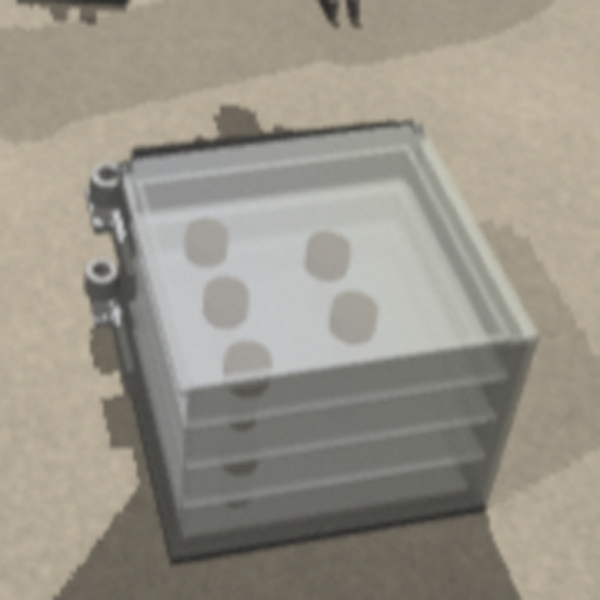

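View pics/htopc.png

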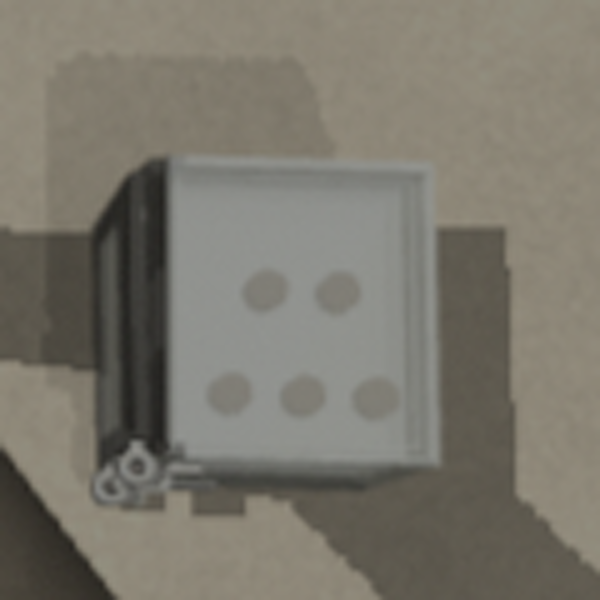

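```bash
python3 -c "
from h import *
print(arm.close_job())"
```

```text
the job is handed in; nothing more can be done
None
```

The job is done and handed in at about 25 s of the 72 s allowed; no verdict is reported.

- **Drawer:** I pushed it home until it stopped moving at 9 N. Its front last measured y = -0.137, and home is about -0.136.
- **Hanging the door:** I lifted it out of the stand and lowered it onto both pins with no contact force until it seated. The last check matched the sockets to the pins within the networks' roughly 4 mm scatter. Comparing image positions before and after the swing showed the tubes had not lifted.
- **Shutting the door:** I pushed it against the stop at 6 N, then backed the arm off to (0.65, 0.17, 0.24), clear of everything. The door's free edge measured (0.683, -0.125) against the latch point at (0.681, -0.120), about 5 mm apart; the limit is 12 mm.
- **Vial, loupe and clamp:** The vial and loupe measured within about 2 mm of where they started. The arm never went near the clamp, and it showed undisturbed in the pictures.

**Checks that failed or disagreed:**
- In the last pictures the side network placed the clamp, and the top one the loupe, on the hinge. These are plainly false reports.
- The top view read the lower socket about 6 mm above its foot. The side view and the pictures show it seated.
- The side camera could not see the door edge or the drawer front at the end, so those two rest on the top view and the push forces.

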